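# Unbolt and draw out the loaded vial tray

### The arm

A 7-joint arm with a two-finger parallel gripper is mounted at the origin on the work surface. World frame = base frame: x ahead of the robot, y to its left, z up, the work surface at z = 0. Lengths are in m, angles in rad, forces in N, time in s.
With the tool pointing down it reaches from about 0.425 to 0.95 m from the base axis. Payload 16.7 kg.
Tool frame: the origin (TCP) lies midway between the tips of the shut fingers; the grasp point (between the pads) lies 19 mm behind it; z points along the fingers, y is the line along which they close (so a half turn about z gives the same grasp; the last joint's range is limited). The gripper opens to 94 mm and grips with 3 to 60 N. Pads are 16 mm wide; open, the fingers measure 119 mm over their backs; the gripper's body (75 mm by 177 mm) begins 78 mm behind the grasp point.
Start: joints at [-1.377, 0.426, 0.074, 1.606, -0.034, 1.111, -0.067], TCP at [0.228, 0.635, 0.205] pointing down, gripper open.
Joint ranges: [-2.85, 2.85], [-0.5, 2.14], [-1.23, 1.37], [0.21, 2.46], [-1.02, 4.16], [0.16, 2.05], [-2.73, 2.73]. Speed limits (rad/s): [1.89, 1.89, 2.39, 2.39, 3.01, 3.01, 3.01].

### API

Orientations are given as a unit quaternion [x, y, z, w].
In Python, from plant import read_state, capture, calibration, close_job, trace, spot_point gives the robot as it stands.
- The arm moves only by the shell command python3 -m inch 'ROWS'. ROWS is JSON, a list of rows, each a list of 7 numbers: the closure in counts, from 0 (fully open) to 255 (shut), then the shift along the tool's x, y, z in cm, then the turn, a rotation vector about the tool's x, y, z in degrees. In form: [[claw, tx, ty, tz, rx, ry, rz], ...]. A call has 1 to 12 rows; each row is the pose to reach, as a shift and turn from the pose commanded when the call began, along the tool's axes at that moment; what a row does not reach only later rows make up. A row lasts 1/8 s, in which the tool goes at most 62.5 mm and 10.7 degrees, less where a joint would pass 70% of its speed; a pose out of reach is approached as far as the arm can. A call with a gripper value outside its range is refused whole. The fingers move at their own pace and stop on an object; the grip force is fixed at half the most. Time passes only in rows, so rows that repeat a pose let the fingers close. It gives the time, the measured TCP pose, the force, the opening and the grip force at its end, in the units of the state.
- read_state(): the state, without advancing time (a new reading comes with each control period).
- capture(name): name is "scene" or "top" or "wrist"; returns (picture, depth): 400x640x3 uint8, red, green, blue; 400x640 float32, m along the optical axis (not along the pixel's ray), 0 where there is no reading.
- calibration(name): a dict with "mtx" (3x3 intrinsics, pixels), "R" (3x3) and "t" (3): a world point X has camera coordinates R X + t; the wrist camera has in their place "tool_from_camera" (4x4, takes a point from camera to tool coordinates, whose origin is the TCP and whose axes are the flange's). Camera axes: x right, y down, z forward; pixel columns grow to the right and rows downward; lengths in m; the calibration is good to about 2 mm. A picture is of the moment at which its call begins: read the wrist's pose just before it. calibration takes no time and is no camera call.
- close_job(): hands the job in; it is judged then, once.
Trained networks look in the newest picture that a camera, given by its name, has taken for a name from the list of things; names that differ only in an ending like _2 or _b are one class to them, and where a whole thing is asked for, a point or a joint stands for the part that bears it (a point fixed in the world has none). Each returns a list of dicts, best first, with "confidence" (0 to 1); they miss things now and then, are a little off and sometimes report something else, mostly with a low value. They report only what shows in the picture. A call takes as long as a camera call. They do not tell look-alikes from the thing itself.
- trace(query, camera): "mask" (400x640 bool, what is visible of it).
- spot_point(query, camera): "centre" ([x, y, z] in m, in the coordinates of the camera as it stood for that picture, good to about 4 mm: a listed point, or the origin of a listed thing).
The state is a dict: "time_s": time; "joint_pos": joint angles; "dq": joint speeds; "joint_efforts": joint torques, N m; "tcp_pos": TCP position; "tcp_rot": TCP orientation; "ft_force": force on the tool from outside, world axes, zero at the start; "moment": the same for the moment, N m; "width": finger opening in m; "gripper_force": force on a finger pad.
Only numpy, scipy, OpenCV 4.12 (cv2) and the standard library are available. Lean on these libraries where they do the work, as an engineer would, in place of code of your own. Each camera call takes 0.05 s, during which the arm holds its last target. There are 200 camera calls.

### The job

The sample loader has two trays side by side, each held in by a bolt that slides sideways: with a fingertip, push the bolt of the tray that holds the three vials outwards by its upright tab until it is clear of the tray, then hook a fingertip behind that tray's front lip and draw the tray out along its rails until it meets the stop at the front. Pinch and lift nothing, and keep the vials standing in their pockets. Leave the empty tray, its bolt and everything else on the bench where they are, and finish with the hand clear.

Things in the scene. Friction and masses are not known exactly. Their poses are not given: they have to be found in the camera images.
- loader: white and aluminium sample loader, fixed: base 340 mm (x) by 252 (y), 8 thick. Two lanes along x, centre lines at y = +62 (left) and -62 mm; guides beside them 18 mm above the bench. White hood 86 mm high from x = +50 to +170. Bolts cross the lanes' outer sides at x = -75. Trays start with origin at x = +10 to +25. Origin: under its centre, on the bench; -x is the front, the way trays draw out
- tray_full: aluminium tray with three vials in its front row, in either lane, 120 mm long (its x), 100 wide (its y). Lip at its front, x = -60 to -52 mm, 36 mm tall over the underside; then a clear trough to x = -10 mm, floor 6 mm over the underside; then 2 rows of 3 pockets, walls 22 mm high. Loose between guides, 2 mm play a side. Origin: centre of its underside, 8 mm above the bench. Slides with 2 to 6 N
- tray_empty: aluminium tray without vials, in the other lane, 120 mm long (its x), 100 wide (its y). Lip at its front, x = -60 to -52 mm, 36 mm tall over the underside; then a clear trough to x = -10 mm, floor 6 mm over the underside; then 2 rows of 3 pockets, walls 22 mm high. Loose between guides, 2 mm play a side. Origin: centre of its underside, 8 mm above the bench. To be left alone
- tray_full_lip (a point): middle of the top edge of the lip of the tray with vials, half-way through its 8 mm thickness (56 mm ahead of the tray's origin, 44 mm above the bench). The trough behind it, 42 mm long, has room for a fingertip; its floor is 14 mm above the bench
- tray_full_row (a point): middle of the front row of pockets of the tray with vials (8 mm behind the tray's origin), on the pocket floor; pockets are 29 mm wide and 32 mm apart across the tray
- stop_left (a point): middle of the top of the rear face of the left lane's front stop, a bar across the lane, 18 mm above the bench. A tray is fully out when the front face of its lip meets it (tray origin then 60 mm behind it)
- stop_right (a point): middle of the top of the rear face of the right lane's front stop, a bar across the lane, 18 mm above the bench. A tray is fully out when the front face of its lip meets it (tray origin then 60 mm behind it)
- bolt_left_tab (a point): middle of the top edge of the left (+y) bolt's upright steel tab: 24 mm long (loader x), 12 thick (loader y), 34 tall, top 65 mm above the bench. It stands on the bolt's flat bar (12 mm wide, top 31 mm above the bench). On its inward side the lane is open, room for a fingertip to come down and push the tab outwards
- bolt_right_tab (a point): middle of the top edge of the right (-y) bolt's upright steel tab: 24 mm long (loader x), 12 thick (loader y), 34 tall, top 65 mm above the bench. It stands on the bolt's flat bar (12 mm wide, top 31 mm above the bench). On its inward side the lane is open, room for a fingertip to come down and push the tab outwards
- bolt_left (a joint): left bolt: m drawn outwards (towards loader +y) from shut (0, in the way of the tray) to its stop (0.050). Starts at 0 to 0.006; clear of the tray's width from 0.040. Friction about 1.5 N; stays where it is left
- bolt_right (a joint): right bolt: m drawn outwards (towards loader -y) from shut (0, in the way of the tray) to its stop (0.050). Starts at 0 to 0.006; clear of the tray's width from 0.040. Friction about 1.5 N; stays where it is left
- vial0: glass vial, 25 mm across, 45 mm tall, black cap, standing loose in a front-row pocket of the tray (vial tops 59 mm above the bench). Origin: centre of its underside, z up along it
- vial1: glass vial, 25 mm across, 45 mm tall, black cap, standing loose in a front-row pocket of the tray (vial tops 59 mm above the bench). Origin: centre of its underside, z up along it
- vial2: glass vial, 25 mm across, 45 mm tall, black cap, standing loose in a front-row pocket of the tray (vial tops 59 mm above the bench). Origin: centre of its underside, z up along it
- stray_vial: bystander: a like vial standing on the bench in front of the loader. Origin under its centre
- reagent_bottle: bystander: amber jar, 68 mm across, 130 mm tall, on the bench to the left of the loader. Origin under its centre
- clear_jar: bystander: clear jar, 60 mm across, 90 mm tall, on the bench to the right of the loader. Origin under its centre
- beaker: bystander: glass beaker, 68 mm across, 85 mm tall, on the bench to the right of the loader. Origin under its centre
- spatula: bystander: spatula, 170 mm long, lying on the bench to the left of the loader. Origin near its middle
- stopper: bystander: rubber stopper, 26 mm across, 22 mm tall, standing on the hood. Origin under its centre
- weigh_dish: bystander: white weighing dish, 55 mm square, 12 mm high, on the bench in front of the loader. Origin under its centre
Mind the look-alikes: they are no part of the job. What is shaped like the tray_full but black or brown is not meant.

How it is judged:
On the way, in this order (a step that is already met when the one before it is completed fails the run):
1. the loaded tray's bolt is pushed outwards, clear of the tray, the other left shut (((y of tray_full in the frame of loader above 0 m and value of joint bolt_left above 0.036 m and value of joint bolt_right below 0.015 m) or (y of tray_full in the frame of loader below 0 m and value of joint bolt_right above 0.036 m and value of joint bolt_left below 0.015 m))), for 0.2 s.
2. the loaded tray is drawn out to its front stop (x of tray_full in the frame of loader below -0.088 m and height (world z) of tray_full below 0.015 m and angle between tray_full's own z axis and vertical below 0.06 rad), for 0.2 s.
At the end, for the whole second after the job is handed in: The loaded tray lies flat and at rest within 7 mm of its front stop, its bolt open over 36 mm; the three vials stand (within 0.15 rad) in its front-row pockets; the empty tray is within 10 mm of its start, its bolt open under 15 mm; bystanders are within 20 mm of their starts (all of step 2 and ((y of tray_full in the frame of loader above 0 m and value of joint bolt_left above 0.036 m and value of joint bolt_right below 0.015 m) or (y of tray_full in the frame of loader below 0 m and value of joint bolt_right above 0.036 m and value of joint bolt_left below 0.015 m)) and linear speed of tray_full below 0.01 m/s and distance of tray_empty from where it was at the start of the episode below 0.01 m and angle between each of vial0, vial1, vial2's own z axis and vertical below 0.15 rad and z of each of vial0, vial1, vial2 in the frame of tray_full below 0.012 m and horizontal distance between each of vial0, vial2 and tray_full_row below 0.05 m and horizontal distance between vial1 and tray_full_row below 0.025 m and distance of each of stray_vial, reagent_bottle, clear_jar, beaker, spatula, stopper, weigh_dish from where it was at the start of the episode below 0.02 m); the robot touches nothing.
It fails at once if the tray with vials, or a vial in it, is lifted or tipped (height (world z) of tray_full above 0.018 m or angle between tray_full's own z axis and vertical above 0.15 rad or z of any of vial0, vial1, vial2 in the frame of tray_full above 0.02 m or angle between any of vial0, vial1, vial2's own z axis and vertical above 0.4 rad).
It fails at once if the lip or a bolt's tab is pinched (fingers pressing on both sides of it at once) (contact force between each of tray_full_c0, tray_full_c1 and the fingers above 1.5 N or contact force between each of bolt_left_c0, bolt_left_c1 and the fingers above 1.5 N or contact force between each of bolt_right_c0, bolt_right_c1 and the fingers above 1.5 N).
It fails at once if the empty tray is moved by more than 10 mm (distance of tray_empty from where it was at the start of the episode above 0.01 m).
It fails at once if the empty tray's bolt is moved out ((y of tray_full in the frame of loader above 0 m and value of joint bolt_right above 0.015 m) or (y of tray_full in the frame of loader below 0 m and value of joint bolt_left above 0.015 m)).
It fails at once if a bystander is moved by more than 20 mm (distance of any of stray_vial, reagent_bottle, clear_jar, beaker, spatula, stopper, weigh_dish from where it was at the start of the episode above 0.02 m).
It also fails if it takes over 48 s, if anything falls off the work surface, if the arm or the gripper's body presses on something with over 40 N, if the wrist force passes 120 N, or if a joint passes its speed limit or range.

## Working session

There is one attempt and no reset: what is moved stays moved. The work goes in short steps, Python scripts to look and compute and a shell command to move; the robot and the scene stay as the last step left them, time stands still between calls to the robot, and variables do not carry over. Pictures are saved under pics/ and viewed, at most 10 in all, crops included, and the job is handed in when it is done.

```bash
mkdir -p pics
cat > h.py <<'E'
import numpy as np, cv2
from plant import *
from scipy.spatial.transform import Rotation as Ro
def w(cam,p):
    c=calibration(cam); p=np.array(p)
    if cam=='wrist':
        s=read_state(); T=c['tool_from_camera']; T=np.array(T); q=T[:3,:3]@p+T[:3,3]
        return Ro.from_quat(s['tcp_rot']).as_matrix()@q+s['tcp_pos']
    return np.array(c['R']).T@(p-np.array(c['t']))
def px(cam,p):
    k=np.array(calibration(cam)['mtx'])@np.array(p); return (k[:2]/k[2]).round()
E
python3 - <<'E'
from h import *
for c in ['top','scene']:
    im,d=capture(c); cv2.imwrite(f'pics/{c}0.png',im[:,:,::-1])
    for n in ['loader','tray_full','tray_empty','tray_full_lip','tray_full_row','stop_left','stop_right','bolt_left_tab','bolt_right_tab','vial1','stray_vial','weigh_dish']:
        for r in spot_point(n,c)[:3]:
            print(c,n,round(r['confidence'],2),w(c,r['centre']).round(4),px(c,r['centre']))
s=read_state(); print(s)
E
```

```text
top loader 0.69 [ 0.4444  0.0714 -0.0014] [282. 243.]
top loader 0.61 [ 0.6374 -0.0435  0.0029] [318. 180.]
top loader 0.18 [ 0.4513 -0.3026  0.0035] [405. 238.]
top tray_full 0.96 [0.3389 0.2093 0.0017] [236. 280.]
top tray_full 0.89 [0.7363 0.3881 0.003 ] [180. 153.]
top tray_full 0.88 [0.6588 0.018  0.0084] [298. 173.]
top tray_empty 0.82 [ 0.6397 -0.1124  0.0083] [340. 178.]
top tray_full_lip 0.91 [0.5254 0.4718 0.0368] [146. 219.]
top tray_full_lip 0.81 [0.3034 0.1658 0.0366] [248. 293.]
top tray_full_lip 0.72 [ 0.6968 -0.4692  0.0341] [457. 155.]
top tray_full_row 0.93 [0.7415 0.3813 0.0101] [182. 151.]
top tray_full_row 0.78 [0.6674 0.0139 0.0142] [299. 170.]
top tray_full_row 0.64 [0.34   0.2143 0.0076] [234. 280.]
top stop_left 0.55 [0.4984 0.056  0.0183] [286. 225.]
top stop_right 0.63 [ 0.4682 -0.0699  0.0109] [328. 234.]
top stop_right 0.56 [0.7143 0.2237 0.0015] [232. 158.]
top stop_right 0.41 [0.6779 0.0429 0.0159] [290. 167.]
top bolt_left_tab 0.66 [0.5841 0.0621 0.0629] [282. 195.]
top bolt_right_tab 0.53 [ 0.5407 -0.1114  0.0608] [342. 208.]
top vial1 0.61 [ 0.6606 -
[... 1502 characters left out ...]
1.3, 'joint_pos': array([-1.37653237,  0.42614104,  0.0739231 ,  1.60597386, -0.0340797 ,
        1.11081871, -0.06708942]), 'dq': array([-0.00109234,  0.00242377, -0.00047165, -0.00036606, -0.00049262,
       -0.00170791,  0.00012221]), 'joint_efforts': array([-1.94482323e-04, -9.35511589e+01,  3.66269991e+00, -4.54564619e+01,
       -4.90762736e-02,  1.26479391e-02,  4.39186795e-05]), 'tcp_pos': array([0.22752383, 0.63546504, 0.20545165]), 'tcp_rot': array([ 1.71065697e-01,  9.85259623e-01, -4.04202691e-05, -4.93690633e-06]), 'ft_force': array([0.23044311, 0.20725141, 0.19366318]), 'moment': array([-0.02045905,  0.00821375, -0.00495406]), 'gripper_force': 0.0, 'width': 0.09406055503362942}
```

Run:
```python
import cv2
a=cv2.imread('pics/top0.png');b=cv2.imread('pics/scene0.png')
t=cv2.resize(a[130:270,220:400],None,fx=4.4,fy=4.2,interpolation=2)[:, :800]
cv2.imwrite('pics/topc.png',t)
```

```text
(no output)
```

View pics/scene0.png

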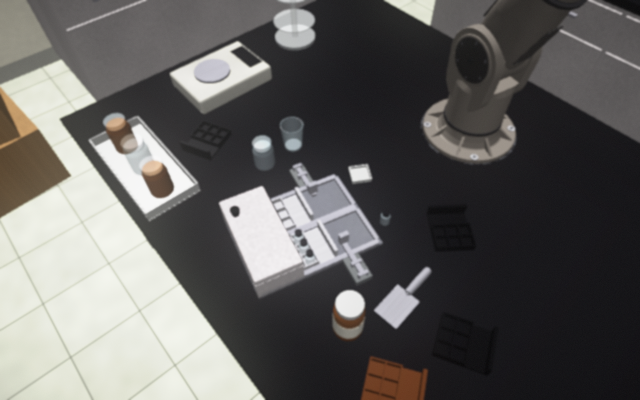

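View pics/topc.png

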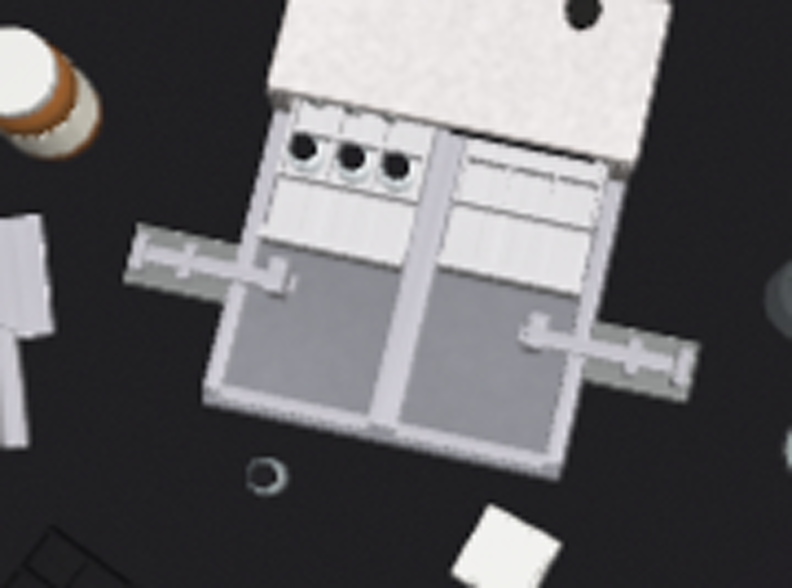

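The loaded tray is in the left lane: three black caps at scene (293–308, 234–254) and top crop (303,148), (352,157), (396,167). The look-alikes are black trays at scene (208,138), (452,228), (465,342) and a brown one at (393,380). The white tray at scene (326,250) in the loader is the only one with vials, and the crop confirms it. Next I fit the loader pose.

```bash
cat >> h.py <<'E'
from scipy.optimize import least_squares
def fit(L,W):
    L=np.array(L);W=np.array(W)
    f=lambda p:(L@np.array([[np.cos(p[2]),np.sin(p[2])],[-np.sin(p[2]),np.cos(p[2])]])+p[:2]-W).ravel()
    r=least_squares(f,[.63,-.04,-.2],loss='soft_l1',f_scale=.003); return r.x,r.fun.reshape(-1,2)
def tow(p,l):
    c,s=np.cos(p[2]),np.sin(p[2]); return np.array([c*l[0]-s*l[1]+p[0],s*l[0]+c*l[1]+p[1]])
def tol(p,l):
    c,s=np.cos(p[2]),np.sin(p[2]); d=np.array(l)[:2]-p[:2]; return np.array([c*d[0]+s*d[1],-s*d[0]+c*d[1]])
def plan(l,z,p,yawdir=0):
    "rows shift (cm) and rz (deg) from now to loader xy l, height z, tool y along loader x"
    s=read_state();R=Ro.from_quat(s['tcp_rot']).as_matrix();t=np.r_[tow(p,l),z]-s['tcp_pos']
    a=p[2]+yawdir-np.arctan2(R[1,1],R[0,1]); a=(a+np.pi)%(2*np.pi)-np.pi
    print('time',s['time_s'],'rows',(R.T@t*100).round(2),'rz',np.degrees(-a).round(1),'tilt',R[:,2].round(4))
E
python3 - <<'E'
from h import *
L=[(0,0),(0,0),(-.155,.062),(-.155,.062),(-.155,-.062),(-.155,-.062)]
W=[(.6374,-.0435),(.6329,-.043),(.4984,.056),(.4974,.056),(.4682,-.0699),(.4716,-.0603)]
p,e=fit(L,W);print(p,e.round(4).tolist())
for n,q in dict(tabL=(.582,.060),tabR=(.541,-.1115),full=(.6596,.014),empty=(.637,-.112),row=(.668,.011),lip=(.6077,.0255),bottle=(.68,.22)).items(): print(n,tol(p,q).round(4))
plan((-.075,.03),.2,p)
E
```

```text
[ 0.63440374 -0.04241599 -0.24391539] [[-0.003, 0.0011], [0.0015, 0.0006], [0.0006, -0.0008], [0.0016, -0.0008], [0.0008, 0.0048], [-0.0026, -0.0048]]
tabL [-0.0756  0.0867]
tabR [-0.074  -0.0896]
full [0.0108 0.0608]
empty [ 0.0193 -0.0669]
row [0.0197 0.0599]
lip [-0.0423  0.0595]
bottle [-0.0191  0.2657]
time 1.3 rows [-53.4  -47.87   0.55] rz 84.3 tilt [-0.e+00 -1.e-04 -1.e+00]
```

```bash
python3 -m inch '[[255,-53.4,-47.9,0.5,0,0,84],[255,-53.4,-47.9,0.5,0,0,84],[255,-53.4,-47.9,0.5,0,0,84],[255,-53.4,-47.9,0.5,0,0,84],[255,-53.4,-47.9,0.5,0,0,84],[255,-53.4,-47.9,0.5,0,0,84],[255,-53.4,-47.9,0.5,0,0,84],[255,-53.4,-47.9,0.5,0,0,84],[255,-53.4,-47.9,0.5,0,0,84],[255,-53.4,-47.9,0.5,0,0,84],[255,-53.4,-47.9,0.5,0,0,84],[255,-53.4,-47.9,0.5,0,0,84]]'
python3 - <<'E'
from h import *
p=np.array([.6344,-.0424,-.2439]); plan((-.075,.03),.2,p)
E
```

```text
time_s: 2.8
tcp_pos: [0.5698, 0.001, 0.2007]
tcp_rot: [0.787, 0.616, 0.0, 0.001]
ft_force: [-0.3, 0.6, -0.8]
width: 0.0004
gripper_force: 0.0
time 2.8 rows [ 0.35 -0.18  0.07] rz 0.1 tilt [ 7.e-04 -8.e-04 -1.e+00]
```

Run:
```python
from h import *
p=np.array([.6344,-.0424,-.2439])
im,d=capture('wrist'); cv2.imwrite('pics/w1.png',im[:,:,::-1])
for n in ['loader','tray_full','tray_full_lip','tray_full_row','stop_left','bolt_left_tab','bolt_right_tab','vial1']:
    for r in spot_point(n,'wrist')[:3]:
        q=w('wrist',r['centre']);print(n,round(r['confidence'],2),q.round(4),tol(p,q).round(4),px('wrist',r['centre']))
# world map of tall things: tab (z .055-.072), lip
K=np.array(calibration('wrist')['mtx']);v,u=np.nonzero(d>0);z=d[v,u]
P=np.linalg.inv(K)@np.stack([u,v,np.ones_like(u)])*z
c=np.array(calibration('wrist')['tool_from_camera']);s=read_state();R=Ro.from_quat(s['tcp_rot']).as_matrix()
X=(R@(c[:3,:3]@P+c[:3,3:])).T+s['tcp_pos'];l=tol(p,X.T[:2].reshape(2,-1)-0) if 0 else None
cs,sn=np.cos(p[2]),np.sin(p[2]);D=X[:,:2]-p[:2];lx=cs*D[:,0]+sn*D[:,1];ly=-sn*D[:,0]+cs*D[:,1];h=X[:,2]
def rep(n,m): print(n,m.sum(),np.percentile(lx[m],[2,50,98]).round(4) if m.any() else '',np.percentile(ly[m],[2,50,98]).round(4) if m.any() else '',np.median(h[m]).round(4) if m.any() else '')
rep('tab',(abs(lx+.075)<.025)&(ly>.06)&(ly<.13)&(h>.06)&(h<.075))
rep('lip',(lx>-.07)&(lx<-.02)&(ly>.02)&(ly<.1)&(abs(h-.044)<.005))
rep('mid',(abs(ly)<.025)&(lx<-.03)&(lx>-.14)&(abs(h-.018)<.004))
```

```text
loader 0.68 [ 6.346e-01 -4.770e-02  5.000e-04] [ 0.0015 -0.0051] [382. 191.]
loader 0.26 [0.6618 0.0088 0.0078] [0.0142 0.0563] [398. 139.]
tray_full 0.72 [ 0.3368  0.2084 -0.0011] [-0.3493  0.1715] [49. 26.]
tray_full 0.7 [0.6581 0.0145 0.0096] [0.0093 0.061 ] [396. 137.]
tray_full_lip 0.97 [0.6071 0.0332 0.0415] [-0.0447  0.0668] [349. 137.]
tray_full_lip 0.74 [0.4948 0.0574 0.0227] [-0.1596  0.0631] [237. 137.]
tray_full_lip 0.57 [0.3035 0.1695 0.0358] [-0.3722  0.1257] [ 7. 73.]
tray_full_row 0.87 [0.6658 0.0162 0.0122] [0.0164 0.0645] [404. 136.]
tray_full_row 0.87 [0.3403 0.2172 0.0028] [-0.3481  0.1809] [47. 17.]
stop_left 0.76 [0.4956 0.0565 0.021 ] [-0.1586  0.0625] [239. 139.]
bolt_left_tab 0.7 [0.5828 0.0649 0.0682] [-0.0759  0.0917] [318. 114.]
bolt_right_tab 0.66 [ 0.64   -0.1028  0.0066] [ 0.02   -0.0573] [398. 239.]
vial1 0.88 [0.6654 0.0156 0.0168] [0.016  0.0638] [405. 138.]
vial1 0.85 [ 0.6627 -0.0146  0.0149] [0.0207 0.0338] [406. 165.]
vial1 0.79 [0.6748 0.0445 0.0132] [0.0182 0.0941] [408. 109.]
tab 352 [-0.0887 -0.0769 -0.0661] [0.0861 0.0922 0.0976] 0.0646
lip 681 [-0.0499 -0.0461 -0.0421] [0.0214 0.0615 0.0987] 0.0435
mid 1813 [-0.1376 -0.0834 -0.0312] [-0.0098  0.0026  0.0126] 0.0175
```

View pics/w1.png

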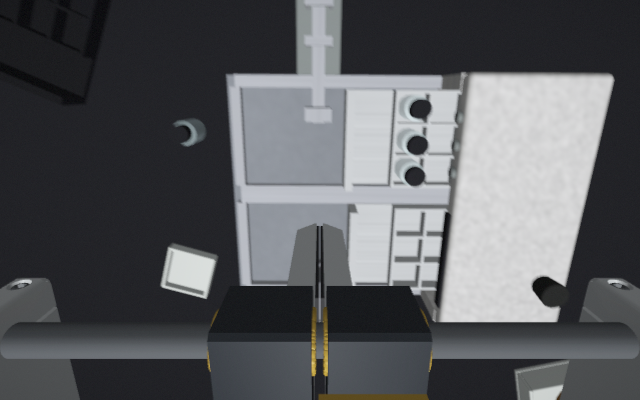

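The view confirms it: three capped vials at (415,107), (417,145), (415,175) in the left lane, left tab at (318,114), tray lip at x≈349 px. Next I come down inward of the left tab.

```bash
python3 -m inch '[[255,2.8,-0.3,4,0,0,0],[255,2.8,-0.3,9,0,0,0],[255,2.8,-0.3,13,0,0,0],[255,2.8,-0.3,15.8,0,0,0],[255,2.8,-0.3,15.8,0,0,0],[255,2.8,-0.3,15.8,0,0,0]]'
python3 - <<'E'
from h import *
p=np.array([.6344,-.0424,-.2439]); plan((-.076,.121),.042,p)
E
```

```text
time_s: 4.0
tcp_pos: [0.5731, 0.0327, 0.0436]
tcp_rot: [0.786, 0.618, 0.0, 0.0]
ft_force: [-0.2, -0.3, 0.2]
width: 0.0006
gripper_force: 0.0
time 4.0 rows [6.29 0.19 0.16] rz 0.3 tilt [ 1.1e-03  2.0e-04 -1.0e+00]
```

```bash
python3 -m inch '[[255,1,0,0,0,0,0],[255,2,0,0,0,0,0],[255,2.8,0,0,0,0,0],[255,3.6,0,0,0,0,0],[255,4.4,0,0,0,0,0],[255,5.2,0,0,0,0,0],[255,5.9,0,0,0,0,0],[255,6.4,0,0,0,0,0],[255,6.4,0,0,0,0,0],[255,6.4,0,0,0,0,0]]'
python3 - <<'E'
from h import *
p=np.array([.6344,-.0424,-.2439]); plan((-.076,.121),.042,p)
im,d=capture('top')
for r in spot_point('bolt_left_tab','top')[:2]: q=w('top',r['centre']);print(r['confidence'],tol(p,q).round(4))
cv2.imwrite('pics/t2.png',cv2.resize(im[130:270,220:400,::-1],None,fx=4.2,fy=4.2,interpolation=2))
E
```

```text
time_s: 5.25
tcp_pos: [0.5867, 0.0903, 0.0424]
tcp_rot: [0.787, 0.616, -0.002, 0.001]
ft_force: [-6.4, -20.8, 11.3]
width: 0.0007
gripper_force: 11.2
time 5.25 rows [0.37 0.24 0.04] rz 0.1 tilt [-0.002  -0.0039 -1.    ]
0.74 [-0.1553 -0.0665]
```

View pics/t2.png

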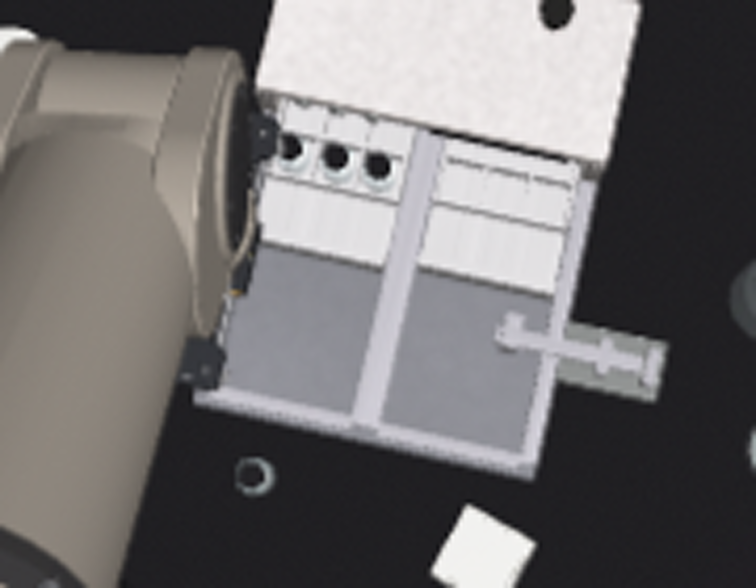

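The hand now hides the left tab, and the 21 N suggests the bolt is at its stop. I'll back off, rise and check.

```bash
python3 -m inch '[[255,-1,0,0,0,0,0],[255,-3,0,0,0,0,0],[255,-4.5,0,-2,0,0,0],[255,-7,0,-7,0,0,0],[255,-9.5,0,-12,0,0,0],[255,-9.5,0,-15.8,0,0,0],[255,-9.5,0,-15.8,0,0,0],[255,-9.5,0,-15.8,0,0,0]]'
cat > look.py <<'E'
from h import *
import sys
p=np.array([.6344,-.0424,-.2439])
s=read_state();R=Ro.from_quat(s['tcp_rot']).as_matrix()
im,d=capture('wrist'); cv2.imwrite(f'pics/{sys.argv[1]}.png',im[:,:,::-1])
for n in ['tray_full','tray_full_lip','stop_left','bolt_left_tab']:
    for r in spot_point(n,'wrist')[:2]:
        q=w('wrist',r['centre']);print(n,round(r['confidence'],2),tol(p,q).round(4),px('wrist',r['centre']))
K=np.array(calibration('wrist')['mtx']);v,u=np.nonzero(d>0)
P=np.linalg.inv(K)@np.stack([u,v,np.ones_like(u)])*d[v,u]
c=np.array(calibration('wrist')['tool_from_camera'])
X=(R@(c[:3,:3]@P+c[:3,3:])).T+s['tcp_pos']
cs,sn=np.cos(p[2]),np.sin(p[2]);D=X[:,:2]-p[:2];lx=cs*D[:,0]+sn*D[:,1];ly=-sn*D[:,0]+cs*D[:,1];h=X[:,2]
def rep(n,m): print(n,m.sum(),*([np.percentile(a[m],[2,50,98]).round(4) for a in (lx,ly,h)] if m.any() else []))
rep('tab',(abs(lx+.075)<.025)&(ly>.06)&(ly<.17)&(h>.057)&(h<.075))
rep('lip',(lx>-.2)&(lx<-.02)&(ly>.03)&(ly<.09)&(abs(h-.044)<.005))
m=(abs(ly)<.02)&(lx<-.03)&(lx>-.14)&(abs(h-.018)<.004);rep('mid',m);print('yaw',np.polyfit(lx[m],ly[m],1))
rep('stop',(lx<-.145)&(lx>-.19)&(ly>.03)&(ly<.09)&(abs(h-.018)<.004))
E
python3 look.py w2; python3 -c "
from h import *
plan((-.02,.062),.2,np.array([.6344,-.0424,-.2439]))"
```

```text
time_s: 6.35
tcp_pos: [0.5648, 0.0021, 0.2008]
tcp_rot: [0.786, 0.618, 0.0, -0.0]
ft_force: [0.5, 0.3, -0.1]
width: 0.0004
gripper_force: 0.0
tray_full 0.87 [-0.3471  0.1676] [57. 28.]
tray_full 0.56 [0.0151 0.057 ] [405. 139.]
tray_full_lip 0.87 [-0.0422  0.0639] [356. 137.]
tray_full_lip 0.59 [-0.3666  0.1216] [23. 74.]
stop_left 0.56 [-0.1532 -0.0677] [254. 246.]
tab 437 [-0.0857 -0.0744 -0.0627] [0.1259 0.132  0.1378] [0.0585 0.0647 0.0662]
lip 518 [-0.0473 -0.0434 -0.0394] [0.0314 0.0613 0.0888] [0.0416 0.0436 0.0452]
mid 1786 [-0.1378 -0.085  -0.0319] [-0.0121 -0.0017  0.0082] [0.0147 0.0177 0.0193]
yaw [-0.01484796 -0.00298848]
stop 576 [-0.1643 -0.1592 -0.1544] [0.0316 0.0609 0.0888] [0.0154 0.0176 0.0191]
time 6.6 rows [ 3.53  5.85 -0.03] rz 0.3 tilt [-1.4e-03 -6.0e-04 -1.0e+00]
```

View pics/w2.png

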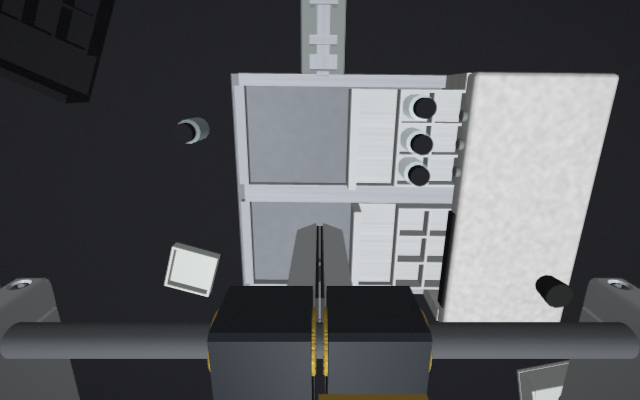

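The left tab is now outside the guide at (322,50), about 40–44 mm from its start. The bolt was against its stop and the lane is clear. Next I lower the fingertip into the trough.

```bash
python3 -m inch '[[255,2,3,0,0,0,0],[255,3.5,5.8,0,0,0,0],[255,3.5,5.8,3,0,0,0],[255,3.5,5.8,8,0,0,0],[255,3.5,5.8,12,0,0,0],[255,3.5,5.8,15,0,0,0],[255,3.5,5.8,16.5,0,0,0],[255,3.5,5.8,17.7,0,0,0],[255,3.5,5.8,17.7,0,0,0],[255,3.5,5.8,17.7,0,0,0]]'
python3 -c "
from h import *
plan((-.13,.062),.022,np.array([.6344,-.0424,-.2439]))"
```

```text
time_s: 7.85
tcp_pos: [0.6304, 0.0225, 0.0244]
tcp_rot: [0.786, 0.618, 0.001, 0.0]
ft_force: [-0.3, 0.5, 0.6]
width: 0.0005
gripper_force: 0.0
time 7.85 rows [  0.05 -11.04   0.22] rz 0.3 tilt [ 1.2e-03  2.0e-04 -1.0e+00]
```

```bash
python3 -m inch '[[255,0,-0.4,0,0,0,0],[255,0,-0.8,0,0,0,0],[255,0,-1.3,0,0,0,0],[255,0,-2,0,0,0,0],[255,0,-2.8,0,0,0,0],[255,0,-3.6,0,0,0,0],[255,0,-4.4,0,0,0,0],[255,0,-5.2,0,0,0,0],[255,0,-5.9,0,0,0,0],[255,0,-6.5,0,0,0,0],[255,0,-7,0,0,0,0],[255,0,-7,0,0,0,0]]'
python3 -c "
from h import *
p=np.array([.6344,-.0424,-.2439]);plan((-.13,.062),.022,p)
im,d=capture('top')
for n in ['tray_full','tray_full_lip','vial1']:
  for r in spot_point(n,'top')[:4]: print(n,round(r['confidence'],2),tol(p,w('top',r['centre'])).round(4))"
```

```text
time_s: 9.35
tcp_pos: [0.5608, 0.0393, 0.0232]
tcp_rot: [0.786, 0.618, -0.001, -0.001]
ft_force: [-0.5, 0.2, -0.6]
width: 0.0006
gripper_force: 0.1
time 9.35 rows [ 0.06 -3.88  0.13] rz 0.3 tilt [-1.5e-03  1.0e-04 -1.0e+00]
tray_full 0.79 [-0.1988  0.4291]
tray_full 0.73 [-0.0523  0.0647]
tray_full 0.71 [ 0.1152 -0.4351]
tray_full_lip 0.95 [-0.0443  0.4779]
tray_full_lip 0.77 [-0.2317  0.4741]
tray_full_lip 0.5 [-0.1088  0.0574]
vial1 0.43 [ 0.0257 -0.0639]
vial1 0.42 [-0.0409  0.0264]
```

```bash
python3 -m inch '[[255,0,-0.5,0,0,0,0],[255,0,-1.1,0,0,0,0],[255,0,-1.8,0,0,0,0],[255,0,-2.5,0,0,0,0],[255,0,-3.1,0,0,0,0],[255,0,-3.5,0,0,0,0],[255,0,-3.8,0,0,0,0],[255,0,-4.1,0,0,0,0],[255,0,-4.3,0,0,0,0],[255,0,-4.3,0,0,0,0]]'
python3 -c "
from h import *
p=np.array([.6344,-.0424,-.2439]);plan((-.13,.062),.022,p)
im,d=capture('top')
for n in ['tray_full','tray_full_lip']:
  for r in spot_point(n,'top')[:4]: print(n,round(r['confidence'],2),tol(p,w('top',r['centre'])).round(4))"
```

```text
time_s: 10.8
tcp_pos: [0.5198, 0.0494, 0.0235]
tcp_rot: [0.786, 0.618, -0.0, -0.0]
ft_force: [1.0, -0.6, -0.5]
width: 0.0002
gripper_force: 0.2
time 10.8 rows [0.06 0.34 0.15] rz 0.3 tilt [-3.e-04  0.e+00 -1.e+00]
tray_full 0.93 [ 0.1162 -0.4341]
tray_full 0.77 [-0.0957  0.062 ]
tray_full 0.75 [-0.1962  0.4301]
tray_full 0.66 [-0.0067  0.4411]
tray_full_lip 0.97 [-0.229   0.4729]
tray_full_lip 0.69 [ 0.1634 -0.3994]
tray_full_lip 0.6 [-0.0437  0.4771]
tray_full_lip 0.53 [-0.1518  0.0609]
```

```bash
python3 -m inch '[[255,0,-0.15,0,0,0,0],[255,0,-0.3,0,0,0,0],[255,0,-0.3,0,0,0,0]]'; python3 -m inch '[[255,0,-0.15,0,0,0,0],[255,0,-0.3,0,0,0,0],[255,0,-0.3,0,0,0,0]]'
```

```text
time_s: 11.32
tcp_pos: [0.5178, 0.0498, 0.0236]
tcp_rot: [0.786, 0.618, 0.0, 0.001]
ft_force: [5.1, -1.7, -3.6]
width: 0.0003
gripper_force: 2.9
time_s: 11.7
tcp_pos: [0.5164, 0.0502, 0.0242]
tcp_rot: [0.787, 0.617, 0.002, 0.002]
ft_force: [11.3, -4.5, -1.9]
width: 0.0004
gripper_force: 5.5
```

The force rose to 12 N with no further travel, so the tray is at its stop. I release and rise straight up.

```bash
python3 -m inch '[[255,0,0.6,0,0,0,0],[255,0,1.2,0,0,0,0],[255,0,1.2,0,0,0,0],[255,0,1.2,-1.5,0,0,0],[255,0,1.2,-4,0,0,0],[255,0,1.2,-9,0,0,0],[255,0,1.2,-14,0,0,0],[255,-6,2,-18,0,0,0],[255,-6,2,-18,0,0,0],[255,-6,2,-18,0,0,0]]'
python3 look.py w3
```

```text
time_s: 12.95
tcp_pos: [0.5193, -0.0124, 0.204]
tcp_rot: [0.787, 0.617, 0.001, -0.0]
ft_force: [0.6, 0.3, -0.6]
width: 0.0003
gripper_force: 0.0
tray_full 0.57 [-0.0961  0.061 ] [341. 112.]
tray_full 0.55 [-0.0732  0.1301] [373.  34.]
tray_full_lip 0.88 [-0.1518  0.0658] [286. 109.]
tray_full_lip 0.88 [-0.37    0.1236] [56. 45.]
stop_left 0.68 [-0.1547  0.0602] [285. 113.]
stop_left 0.25 [-0.2319 -0.1037] [226. 249.]
bolt_left_tab 0.92 [-0.0723  0.1331] [374.  30.]
tab 944 [-0.0941 -0.082  -0.0633] [0.0614 0.1258 0.1372] [0.0575 0.0601 0.0659]
lip 908 [-0.1542 -0.1475 -0.076 ] [0.031  0.0613 0.0884] [0.0403 0.0439 0.0462]
mid 2010 [-0.1378 -0.0874 -0.0324] [-0.0117 -0.0009  0.0183] [0.0141 0.0176 0.0199]
yaw [-0.01889031 -0.00157591]
stop 478 [-0.1642 -0.1603 -0.1455] [0.0314 0.0609 0.0888] [0.0143 0.0177 0.0205]
```

View pics/w3.png

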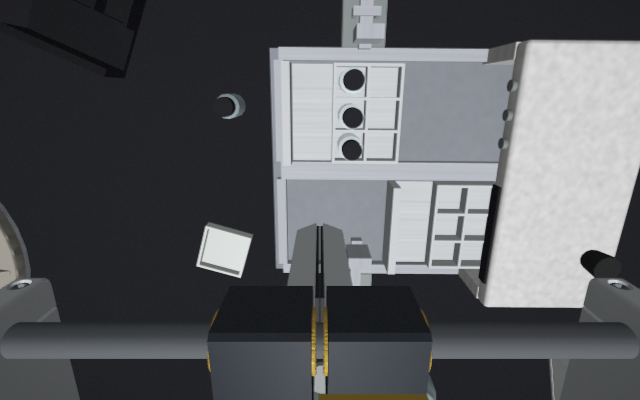

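The tray is fully out with its lip against the stop at (284,110). The three vials stand at (353,80), (352,117), (351,149), the left bolt is open at (368,30), the empty tray has not moved and the hand is clear.

```bash
python3 -c "
from plant import close_job
print(close_job())"
```

```text
the job is handed in; nothing more can be done
None
```

The job is handed in, with no verdict returned: the last wrist picture shows the loaded left tray out against its front stop, its bolt open, all three vials standing, the empty tray and its bolt in place, and the hand clear above.

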